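# Lean the slate board on the riser and clamp it

### The job

Take the slate board out of its wooden holder, stand it on the clamp station's plank squarely across the clamp's mouth, leaning back against the steel rail, and let go of it. Then pump the hand clamp's trigger towards its handle, with full strokes, moving the jaw by the trigger alone, until the jaw presses the board against the rail, and finish still squeezing the trigger so that the board stays gripped; squeeze gently, because slate cracks. Leave the two pastries and the glass shaker where they are.

Things in the scene. Friction and masses are not known exactly. Their poses are not given: they have to be found in the camera images.
- board: Dark grey slate board, 110 wide (its x) x 10 thick (its y) x 150 tall (its z), about 0.4 kg, both faces alike. Origin: centre of its underside. It starts upright in the holder's slot, 27 mm deep, its underside 8 mm above the counter. Seize it from above across its 10 mm thickness near the top and lift it straight out.
- board_top (a point): Centre of the board's top edge, 150 mm above its origin along its z.
- holder: Fixed brown wooden block 130 x 71 x 35 tall with a slot along its x, 13 mm wide in y and 27 mm deep, which holds the board at the start. Origin: centre of its underside. Its x and y run along the board's x and y at the start.
- station: Fixed white laminate plank, 10 mm thick, carrying a steel rail and a one-hand clamp. Origin: on the counter under the middle of the rail's front. Its y is the way the jaw advances to the rail, x runs along the rail, z up. It reaches x -85..85, y -80..50 mm near the rail; 70 wide behind, to y -250. The clamp's black housing is 34 wide, y -208..-122, top at z 120; its bar sticks out to y -326.
- mouth (a point): Point on the plank's top (station 0, -30, 10 mm) between jaw and rail where the middle of the board's underside should stand, its faces across station y, its top leaning back over the rail at about 0.3 rad from upright (0.1 to 0.5 is fine), middle within 45 mm of station x = 0, turned less than 0.26 rad from square.
- rail (a point): Foremost point of the rail's middle (station 0, 0, 90 mm). The rail is a round steel bar, diameter 12 mm, along station x, axis at y = 6, z = 90 mm, between two square steel legs 14 mm thick at x = -78 and 78 mm that end at z = 96 mm.
- jaw_tip (a point): Foremost point of the jaw: a round rubber nose of 12 mm radius with a black disc of 28 mm diameter behind it, centre 90 mm above the counter, on a steel bar through the clamp. It lies 49 to 65 mm in front of the rail at the start.
- jaw (a joint): Jaw advance in m, 0 to 0.062, starting at 0 to 0.016; the tip is at station y = value - 0.065. It touches a board leaning at 0.3 rad at about 0.054. It only advances as the trigger is pumped: about 9 mm per full stroke (the first may give 3 to 15), and friction of 4 N keeps it there when the trigger is let go.
- trigger (a joint): Trigger angle in rad: 0 at rest, 0.50 at its stop; a spring (3 to 4 N at the pad) returns it within about 1 s. A stroke means above 0.25, then back below 0.12. Once the jaw is on the board it stalls before its stop, and the jaw presses with about 1.4 x the force on the trigger less 13 N (20 N gives 15 N). End with 5 to 50 N at the jaw; slate cracks above 60 N. A grip of 15 to 22 N suits.
- trigger_pad (a point): On the trigger's jaw-side face, where to press it, 50 mm from its pivot, about 165 mm above the counter. Flat steel lever, 20 wide (station x), 12 thick, top at about 177 mm, pivot at station y = -155, z = 115 mm. At rest it leans towards the jaw; squeezed, its top swings to the handle.
- handle (a point): On the outer (rear) face of the fixed handle, station (0, -200, 165) mm. Black upright grip, 24 wide x 16 thick, top at z = 185 mm. At this height the trigger's outer face is at y = -138 at rest, -163 fully squeezed: 62 and 37 mm across both. Straddle both from above, fingers closing along station y, and open wide enough between strokes to let the trigger come back fully.
- pastry_a: Glazed brown pastry, 100 x 52 x 52 mm, lying loose on the counter; bystander.
- pastry_b: Glazed brown pastry, 85 x 52 x 52 mm, lying loose on the counter; bystander.
- shaker: Glass jar with a steel cap, diameter 56, 95 tall, loose; bystander.
Not all that is in view belongs to the job. Of the things that look like the board, the smallest one is meant.

How it is judged:
On the way, in this order (a step that is already met when the one before it is completed fails the run):
1. the board stands on the plank in the clamp's mouth, leaning on the rail, let go of (angle between board's own z axis and vertical between 0.1 and 0.5 rad and height (world z) of board between 0.005 and 0.025 m and y of board in the frame of station between -0.065 and -0.005 m and y of board_top in the frame of station between -0.003 and 0.075 m and x of board in the frame of station between -0.045 and 0.045 m and angle between the x axis of board and the x axis of station, either way round below 0.26 rad and contact force between each of the arm, the fingers and board below 0.3 N and linear speed of board below 0.03 m/s), for 0.3 s.
2. the trigger is squeezed a first time (value of joint trigger above 0.25 rad and contact force between the fingers and trigger above 1 N), for 0.05 s.
3. the trigger is let back (value of joint trigger below 0.12 rad), for 0.05 s.
4. the trigger is squeezed again (all of step 2), for 0.05 s.
5. the trigger is let back again (value of joint trigger below 0.12 rad), for 0.05 s.
At the end, for the whole second after the job is handed in: The board stands on the plank, leaning 0.1 to 0.5 rad against the rail, square to it within 0.26 rad, its middle within 45 mm of the clamp's axis, untouched by the robot; the jaw presses it with 5 to 50 N while the fingers still hold the trigger squeezed with over 3 N (all of step 1 and contact force between jaw and board between 5 and 50 N and contact force between the fingers and trigger above 3 N and value of joint jaw above 0.03 m); the arm keeps its last pose, push and grip.
It fails at once if the slate is cracked by a jaw force over 60 N (contact force between jaw and board above 60 N).
It fails at once if the jaw is pushed by hand instead of by the trigger (contact force between the fingers and jaw above 3 N).
It fails at once if a pastry or the shaker is disturbed (distance of any of pastry_a, pastry_b, shaker from where it was at the start of the episode above 0.03 m).
It also fails if it takes over 67 s, if anything falls off the work surface, if the arm or the gripper's body presses on something with over 40 N, if the wrist force passes 120 N, or if a joint passes its speed limit or range.

### The arm

A 6-joint arm with a two-finger parallel gripper is mounted at the origin on the work surface. World frame = base frame: x ahead of the robot, y to its left, z up, the work surface at z = 0. Lengths are in m, angles in rad, forces in N, time in s.
With the tool pointing down it reaches from about 0.4 to 0.825 m from the base axis. Payload 7 kg.
Tool frame: the origin (TCP) lies on the centre line of the jaws, within the pads' length; the fingertips stand 19 mm ahead of it and the grasp point (between the pads) is the TCP; z points along the fingers, y is the line along which they close (so a half turn about z gives the same grasp; the last joint's range is limited). The gripper opens to 88 mm and grips with 3 to 60 N. Pads are 19 mm wide; open, the fingers measure 130 mm over their backs; the gripper's body (78 mm by 193 mm) begins 47 mm behind the grasp point.
Start: joints at [-0.823, 0.359, 0.012, 0, -1.224, -0.288], TCP at [0.3, -0.605, 0.246] pointing down, gripper open.
Joint ranges: [-3.07, 3.07], [-1.43, 2.12], [-1.02, 1.25], [-3.03, 1.67], [-3.05, -0], [-3.03, 3.03]. Speed limits (rad/s): [2.39, 2.39, 3.01, 3.14, 3.14, 3.14].

### API

Orientations are given as [roll, pitch, yaw] about the fixed x, y, z axes, in that order (R = Rz(yaw) Ry(pitch) Rx(roll)).
In Python, from station import arm, imaging, models gives the robot as it stands.
- The arm moves only by the tool play_rows, never from a script. Its arguments are lists of equal length, an entry for each row: "travel": the shift along the tool's x, y, z in units of 25 mm (1.0 is 25 mm), a list of three; "twist": the turn about the tool's z in units of 0.15 rad (1.0 is 0.15 rad). A call has 1 to 8 rows; each row shifts and turns the commanded pose from where the row before left it, along the tool's axes as they then stand; what a row does not reach is not made up. A row lasts 1/8 s, in which the tool goes at most 62.5 mm and 10.7 degrees, less where a joint would pass 70% of its speed; a pose out of reach is approached as far as the arm can. A call with a number of a shift or a turn outside -1 to 1 is refused whole. A call with a gripper value outside its range is refused whole. "fingers" is the opening, from 0 (shut) to 1 (fully open), set as the call begins (left out, the last holds). The fingers move at their own pace and stop on an object; "newtons" is the grip in N (left out, the last holds). Time passes only in rows, so rows that do not move let the fingers close. It gives the time, the measured TCP pose, the force, the opening and the grip force at its end, in the units of the state.
- arm.get_state(): the state, without advancing time (a new reading comes with each control period).
- imaging.grab_frame(name): name is "scene" or "top"; returns a dict with "pixels" (384x512x3 uint8, red, green, blue), "fx", "fy", "cx", "cy" (pixels), "R" (3x3) and "t" (3): a world point X has camera coordinates R X + t. Camera axes: x right, y down, z forward; pixel columns grow to the right and rows downward; lengths in m; the calibration is good to about 2 mm. A picture is of the moment at which its call begins. There is no depth.
- arm.job_done(): hands the job in; it is judged then, once.
Trained networks look in the newest picture that a camera, given by its name, has taken for a name from the list of things; names that differ only in an ending like _2 or _b are one class to them, and where a whole thing is asked for, a point or a joint stands for the part that bears it (a point fixed in the world has none). Each returns a list of dicts, best first, with "confidence" (0 to 1); they miss things now and then, are a little off and sometimes report something else, mostly with a low value. They report only what shows in the picture. A call takes as long as a camera call. They do not tell look-alikes from the thing itself.
- models.boxes_of(name, camera): "extent" ([centre column, centre row, width, height] in pixels, round what is visible of it).
- models.silhouettes(name, camera): "pixels" (384x512 bool, what is visible of it) and "extent" ([centre column, centre row, width, height] in pixels, round what is visible of it).
The state is a dict: "t": time; "q": joint angles; "qd": joint speeds; "joint_efforts": joint torques, N m; "eef_pos": TCP position; "ee_rot": TCP orientation; "force": force on the tool from outside, world axes, zero at the start; "moment": the same for the moment, N m; "width": finger opening in m; "gripper_force": force on a finger pad.
Only numpy, scipy, OpenCV 4.12 (cv2) and the standard library are available. Lean on these libraries where they do the work, as an engineer would, in place of code of your own. Each camera call takes 0.05 s, during which the arm holds its last target. There are 200 camera calls.

## Working session

There is one attempt and no reset: what is moved stays moved. The work goes in short steps, Python scripts to look and compute and a tool call to move; the robot and the scene stay as the last step left them, time stands still between calls to the robot, and variables do not carry over. Pictures are saved under pics/ and viewed, at most 10 in all, crops included, and the job is handed in when it is done.

Besides the shell and the picture viewer there is one more tool, called after "Request:" as name(argument=value, ...), one argument or row to a line, values as JSON. play_rows: Moves the arm, as the interface text tells. Shifts and turns lie within -1 to 1; 1 stands for 25 mm of shift or 0.15 rad of turn. Its arguments: {"type":"object","properties":{"travel":{"type":"array","items":{"type":"array","items":{"type":"number"}}},"twist":{"type":"array","items":{"type":"number"}},"fingers":{"type":"number"},"newtons":{"type":"number"}},"required":["travel","twist"]}

```bash
mkdir -p pics; ls; python3 - <<'E'
from station import arm, imaging, models
import cv2,numpy as np
print(arm.get_state())
ims=[]
for c in("scene","top"):
    f=imaging.grab_frame(c);cv2.imwrite(f"pics/{c}0.png",f["pixels"][:,:,::-1])
    print(c,f["fx"],f["cx"],f["cy"],np.round(f["R"],3).tolist(),np.round(f["t"],3).tolist())
    for n in("board","holder","station","jaw_tip","trigger","handle","rail","pastry_a","shaker"):
        try: print(n,[(round(d["confidence"],2),np.round(d["extent"]).astype(int).tolist()) for d in models.boxes_of(n,c)])
        except Exception as e: print(n,e)
E
```

```text
pics
{'t': 0.0, 'q': array([-8.22880584e-01,  3.59357025e-01,  1.10726944e-02, -3.58419368e-04,
       -1.22412457e+00, -2.88087579e-01]), 'qd': array([-0.00059063,  0.00015749,  0.00024386,  0.00074662, -0.00105637,
        0.00149226]), 'joint_efforts': array([-2.41793219e-03, -5.82719028e+01,  2.93055797e+01,  6.99740231e+00,
        6.90367728e-03, -1.02625756e-04]), 'eef_pos': array([ 0.29932692, -0.60448538,  0.24464652]), 'ee_rot': array([ 3.13995079e+00, -1.35154225e-04, -2.68188643e+00]), 'force': array([ 0.31980948, -0.12512403,  0.70134599]), 'moment': array([-0.0193047 ,  0.0029079 ,  0.02324143]), 'gripper_force': 0.0, 'width': 0.08765991114148307}
scene 355.01476587722834 253.8800414122477 190.133800728079 [[0.466, 0.885, -0.015], [0.718, -0.389, -0.577], [-0.516, 0.258, -0.817]] [-0.226, -0.315, 1.379]
board [(0.96, [303, 109, 23, 76]), (0.91, [328, 148, 16, 50]), (0.88, [392, 163, 27, 80])]
holder [(0.67, [325, 162, 33, 40])]
station [(0.67, [221, 197, 131, 68])]
jaw_tip [(0.69, [198, 198, 86, 22])]
trigger []
handle [(0.68, [219, 198, 128, 66])]
rail [(0.7, [216, 199, 134, 64])]
pastry_a [(0.69, [115, 265, 23, 26]), (0.62, [275, 157, 26, 19]), (0.33, [219, 198, 131, 67])]
shaker [(0.92, [334, 224, 25, 35])]
top 465.4380657466813 252.9668011052226 186.93585339306597 [[0.004, -1.0, 0.006], [-0.99, -0.005, -0.141], [0.141, -0.006, -0.99]] [-0.023, 0.509, 1.593]
board [(0.93, [127, 145, 50, 44]), (0.75, [160, 245, 27, 46]), (0.73, [164, 197, 18, 36])]
holder [(0.92, [168, 198, 33, 39])]
station [(0.92, [277, 190, 116, 55])]
jaw_tip [(0.75, [296, 202, 75, 26])]
trigger []
handle [(0.82, [275, 190, 107, 56])]
rail [(0.74, [292, 200, 61, 20]), (0.71, [279, 189, 114, 60])]
pastry_a [(0.93, [210, 226, 24, 26]), (0.66, [374, 188, 17, 23])]
shaker [(0.71, [201, 135, 19, 21]), (0.55, [279, 189, 113, 59]), (0.32, [295, 201, 72, 25])]
```

```bash
python3 - <<'E'
import cv2,numpy as np
a=cv2.imread("pics/scene0.png");b=cv2.imread("pics/top0.png")
cv2.imwrite("pics/s1.png",cv2.resize(a[60:300,90:430],None,fx=2.35,fy=2.35,interpolation=2))
cv2.imwrite("pics/t1.png",cv2.resize(b[110:290,90:400],None,fx=2.58,fy=2.58,interpolation=2))
E
```

```text
(no output)
```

View pics/s1.png

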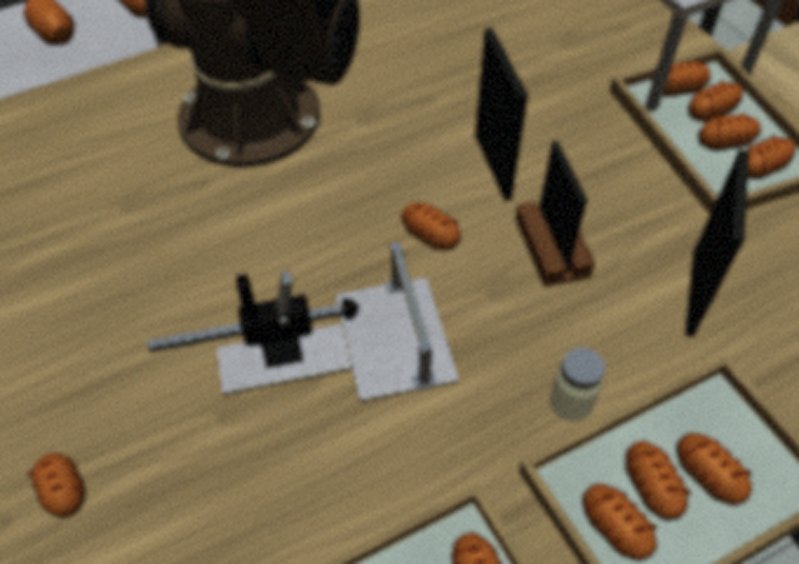

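View pics/t1.png

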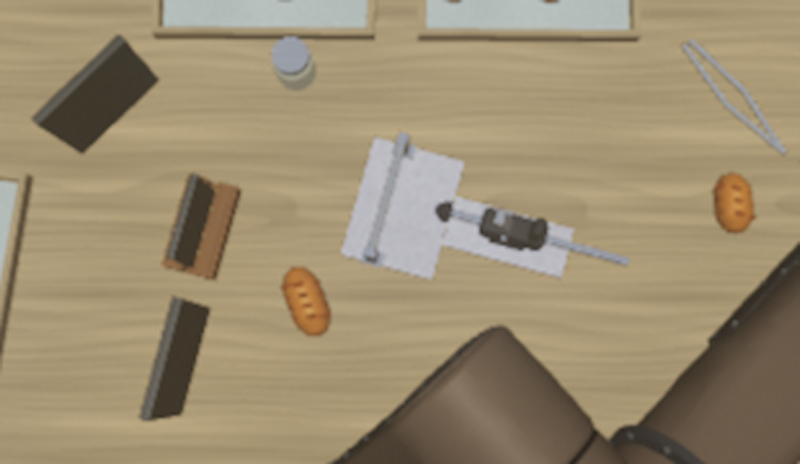

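The scene crop shows the robot, the station at (221,197) full-frame, and the holder with a board at (328,148). The three look-alikes for the board are:
- Scene (328,148) / top (164,197): in the brown holder, smallest. This is the one meant.
- Scene (303,109) / top (160,245): larger, standing free.
- Scene (392,163) / top (127,145): larger, standing free.

One pastry and the shaker lie near the transfer path. Next I fit poses to the silhouettes.

```bash
cat > h.py <<'E'
from station import arm, imaging, models
import cv2,numpy as np
from scipy.optimize import minimize
from scipy.spatial.transform import Rotation as Ro
def box(x0,x1,y0,y1,z0,z1): return np.array([[x,y,z] for x in(x0,x1) for y in(y0,y1) for z in(z0,z1)])/1000.
def proj(f,X):
    c=X@np.array(f["R"]).T+f["t"]; return np.c_[f["fx"]*c[:,0]/c[:,2]+f["cx"],f["fy"]*c[:,1]/c[:,2]+f["cy"]]
def render(f,boxes,T,S=4):
    m=np.zeros((384*S,512*S),np.uint8)
    for b in boxes:
        p=(proj(f,T(b))+.5)*S-.5
        cv2.fillConvexPoly(m,np.round(cv2.convexHull(p.astype(np.float32))*16).astype(np.int32),255,shift=4)
    return cv2.GaussianBlur(cv2.resize(m,(512,384),interpolation=cv2.INTER_AREA).astype(np.float32)/255,(0,0),1)
def pose(p):
    R=Ro.from_euler("z",p[2]).as_matrix(); t=np.array([p[0],p[1],p[3] if len(p)>3 else 0])
    return lambda b:b@R.T+t
def fit(boxes,obs,p0,T=pose,step=(.01,.01,.05,.01)):
    obs=[(f,cv2.GaussianBlur(m.astype(np.float32),(0,0),1)) for f,m in obs]
    def cost(p): return sum(((render(f,boxes,T(p))-m)**2).sum()/m.sum() for f,m in obs)
    best=None
    for k in range(3):
        p0=np.array(p0,float); s=np.vstack([p0]+[p0+np.eye(len(p0))[i]*step[i]*(-1)**k for i in range(len(p0))])
        r=minimize(cost,p0,method="Nelder-Mead",options=dict(initial_simplex=s,xatol=1e-4,fatol=1e-5)); p0=r.x
    return r.x,r.fun
def ray(f,u,v):
    R=np.array(f["R"]);o=-R.T@f["t"];d=R.T@np.array([(u-f["cx"])/f["fx"],(v-f["cy"])/f["fy"],1]);return o,d
def onz(f,u,v,z): o,d=ray(f,u,v);return o+d*(z-o[2])/d[2]
def near(name,c,u,v):
    l=models.silhouettes(name,c); return min(l,key=lambda d:np.hypot(d["extent"][0]-u,d["extent"][1]-v))["pixels"]
BOARD=[box(-55,55,-5,5,0,150)]
HOLD=[box(-65,65,-35.5,35.5,0,35)]
STAT=[box(-85,85,-80,50,0,10),box(-35,35,-250,-80,0,10),box(-85,-71,-1,13,0,96),box(71,85,-1,13,0,96),box(-78,78,0,12,84,96),box(-17,17,-208,-122,40,120),box(-4,4,-326,-70,86,94),box(-12,12,-200,-184,100,185),box(-14,14,-75,-66,76,104)]
E
python3 - <<'E'
from h import *
F={c:imaging.grab_frame(c) for c in("scene","top")}
for c in F: print(c,(-np.array(F[c]["R"]).T@F[c]["t"]).round(3))
mb={"scene":near("board","scene",328,148),"top":near("board","top",164,197)}
mh={"scene":near("holder","scene",325,162),"top":near("holder","top",168,198)}
ms={"scene":near("station","scene",221,197),"top":near("station","top",277,190)}
for d in (mb,mh,ms): print({c:int(m.sum()) for c,m in d.items()})
h0=onz(F["top"],168,198,.03); st=onz(F["top"],242,186,.01); hd=onz(F["top"],300,202,.01)
print(h0,st,hd)
for k in((0,1),(0,),(1,)):
  cs=[("scene","top")[i] for i in k]
  n=4 if len(k)==2 else 3
  b0=[h0[0],h0[1],-.25,.008]
  T=(lambda p: pose(list(p)+[.008]*(4-len(p))))
  print(k,"board",*fit(BOARD,[(F[c],mb[c]) for c in cs],b0[:n],T))
  print(k,"holder+board union",*fit(HOLD+[BOARD[0]+[0,0,.008]],[(F[c],mh[c]|mb[c]) for c in cs],b0[:3]))
  y=st[:2]-hd[:2]; yaw=np.arctan2(-y[0],y[1])
  print(k,"station",yaw,*fit(STAT,[(F[c],ms[c]) for c in cs],([st[0],st[1],yaw,0])[:n]))
E
```

```text
scene [ 1.043 -0.278  0.941]
top [ 0.28  -0.011  1.649]
{'scene': 615, 'top': 325}
{'scene': 610, 'top': 426}
{'scene': 600, 'top': 2833}
[0.46901164 0.27629345 0.03      ] [0.51555266 0.01819649 0.01      ] [ 0.45928835 -0.18766247  0.01      ]
(0, 1) board [ 0.47049718  0.27990715 -0.26223018  0.00744512] 0.18215352296829224
(0, 1) holder+board union [ 0.47127072  0.27689068 -0.25736907] 0.048023149371147156
(0, 1) station -0.2667988514559092 [  23.15739139  100.68243281   61.33995125 -578.70661547] 1.8322380781173706
(0,) board [ 0.46770901  0.28041878 -0.27799348] 0.073232501745224
(0,) holder+board union [ 0.47255336  0.27555413 -0.27172227] 0.007826571352779865
(0,) station -0.2667988514559092 [-0.99111401  0.85819649  1.04986782] 0.8924465179443359
(1,) board [ 0.47336916  0.28033131 -0.24043753] 0.0890301764011383
(1,) holder+board union [ 0.47088187  0.27816712 -0.2638834 ] 0.036532364785671234
(1,) station -0.2667988514559092 [ 0.50601996  0.02100884 -0.264474  ] 0.0056284042075276375
```

```bash
python3 - <<'E'
from h import *
F={c:imaging.grab_frame(c) for c in("scene","top")}
mb={"scene":near("board","scene",328,148),"top":near("board","top",164,197)}
V=[box(-55,55,-5,5,27,150)]
for cs in(("scene","top"),("scene",),("top",)):
  n=4 if len(cs)==2 else 3
  r=fit(V,[(F[c],mb[c]) for c in cs],[.47,.279,-.26,.008][:n],lambda p: pose(list(p)+[.008]*(4-len(p))));print("board",*r)
  if n==4: B=r[0]
for c in F:
  l=models.silhouettes("station",c); print(c,[(d["confidence"],d["extent"],d["pixels"].sum()) for d in l])
ms={"scene":max([d for d in models.silhouettes("station","scene")],key=lambda d:d["pixels"].sum())["pixels"],"top":near("station","top",277,190)}
s=[.506,.021,-.2645,0]
r=fit(STAT,[(F["top"],ms["top"])],s[:3]);print(r);S=list(r[0])+[0]
out=[]
for c,(r0,r1,c0,c1) in {"scene":(100,250,130,380),"top":(130,250,130,350)}.items():
  k=4; im=cv2.resize(F[c]["pixels"][:,:,::-1],None,fx=k,fy=k,interpolation=2)
  for bs,p,col in((BOARD,B,(0,255,0)),(HOLD,[B[0],B[1],B[2],0],(255,255,0)),(STAT,S,(0,0,255))):
    for b in bs:
      q=((proj(F[c],pose(p)(b))+.5)*k).astype(int)
      for i in range(8):
        for j in(1,2,4):
          if not i&j: cv2.line(im,tuple(map(int,q[i])),tuple(map(int,q[i|j])),col,1)
  im=cv2.resize(im[r0*k:r1*k,c0*k:c1*k],None,fx=.8,fy=.8,interpolation=cv2.INTER_AREA)
  cv2.imwrite(f"pics/ov_{c}.png",im)
E
```

```text
board [ 0.46888274  0.28042638 -0.25290696  0.00280997] 0.043314822018146515
board [ 0.47146114  0.27568296 -0.26831809] 0.008253384381532669
board [ 0.47079756  0.28044329 -0.2360796 ] 0.008832383900880814
scene [(0.96, [217.3, 195.4, 130.8, 67.8], np.int64(4230))]
top [(0.6, [276.4, 189.1, 111.8, 58.3], np.int64(2629))]
(array([ 0.50744044,  0.02124906, -0.2713319 ]), np.float64(0.019068291410803795))
```

View pics/ov_scene.png

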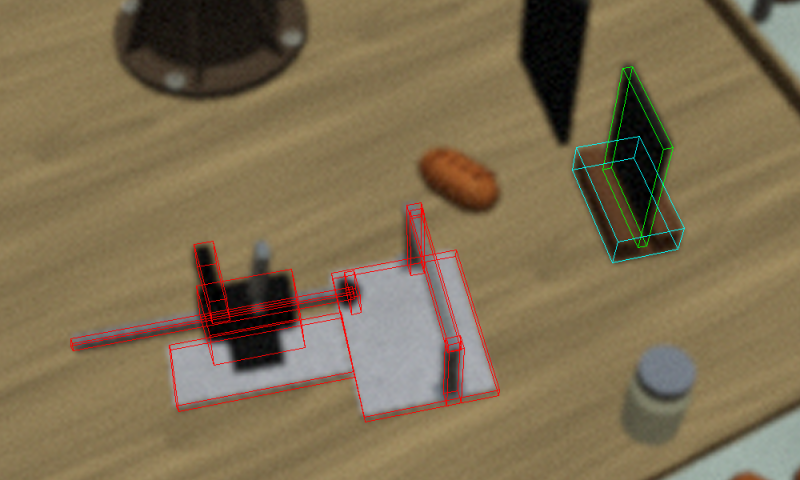

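View pics/ov_top.png

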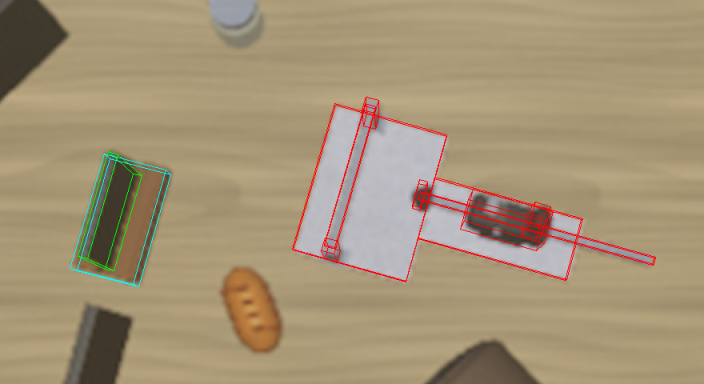

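The overlays agree with the picture in both views. The chosen board sits in the holder at about (0.471, 0.278), yaw -0.26. The station is at (0.507, 0.021), yaw -0.27. Next I check clearance to the larger boards and refine the station fit.

```bash
cat >> h.py <<'E'
def plan(tx,ty,tz,yaw,n=8,tw=1.,st=None,show=True):
    """rows toward target, tool axes; returns unit rows"""
    s=arm.get_state() if st is None else st; p=np.array(s["eef_pos"]);a=s["ee_rot"][2]; rows=[];tws=[]
    for i in range(n):
        d=np.array([tx,ty,tz])-p; R=Ro.from_euler("xyz",[np.pi,0,a]).as_matrix()
        t=R.T@d/.025; m=max(1,abs(t).max()); t=np.round(t/m,2); w=np.round(np.clip(-(yaw-a)/.15,-1,1),2)
        rows.append((t+0).tolist());tws.append(float(w+0)); p=p+R@t*.025;a=a-w*.15
    print(rows,tws,"end",p.round(4),round(a,4))
E
python3 - <<'E'
from h import *
F={c:imaging.grab_frame(c) for c in("scene","top")}
for a,b in(((303,109),(160,245)),((392,163),(127,145))):
  m={"scene":near("board","scene",*a),"top":near("board","top",*b)}
  g=onz(F["top"],*b,.1)
  def T(p): 
    P=pose(p[:3]); return lambda bx:P(bx*[p[3]/.11,1,p[4]/.15])
  best=min((fit(BOARD,[(F[c],m[c]) for c in m],[g[0],g[1],y,.15,.2],T,(.01,.01,.1,.02,.03)) for y in(-.3,.3,-1,1)),key=lambda r:r[1]); print("big",best)
ms={"scene":near("station","scene",221,197),"top":near("station","top",277,190)}
print({c:m.sum() for c,m in ms.items()})
for cs in(("scene","top"),("scene",),("top",)): print("st",cs,fit(STAT,[(F[c],ms[c]) for c in cs],[.507,.021,-.268,0][:4 if len(cs)==2 else 3]))
for n,z,b in(("pastry",.026,(210,226)),("pastry",.026,(374,188)),("shaker",.05,(201,135))): print(n,onz(F["top"],*b,z).round(3))
plan(.52,-.15,.27,-.262,8);plan(.52,-.15,.27,-.262,24)
E
```

```text
big (array([ 0.29037203,  0.2913614 , -0.23804038,  0.14549174,  0.20114185]), np.float64(0.05182352662086487))
big (array([ 0.63168248,  0.40285669, -0.76216841,  0.14189878,  0.20660721]), np.float64(0.03149208799004555))
{'scene': np.int64(4076), 'top': np.int64(2827)}
st ('scene', 'top') (array([ 0.50514728,  0.0190951 , -0.26388817, -0.000616  ]), np.float64(0.027280976995825768))
st ('scene',) (array([ 0.5050499 ,  0.01785827, -0.26323292]), np.float64(0.019941121339797974))
st ('top',) (array([ 0.50671727,  0.021026  , -0.26832828]), np.float64(0.002377866068854928))
pastry [0.372 0.128 0.026]
pastry [ 0.508 -0.448  0.026]
shaker [0.691 0.163 0.05 ]
[[-1.0, 0.78, -0.06], [-1.0, 0.56, -0.06], [-1.0, 0.38, -0.05], [-1.0, 0.21, -0.05], [-1.0, 0.06, -0.05], [-1.0, -0.09, -0.05], [-1.0, -0.25, -0.05], [-1.0, -0.41, -0.05]] [-1.0, -1.0, -1.0, -1.0, -1.0, -1.0, -1.0, -1.0] end [ 0.3935 -0.4109  0.2561] -1.4818
[[-1.0, 0.78, -0.06], [-1.0, 0.56, -0.06], [-1.0, 0.38, -0.05], [-1.0, 0.21, -0.05], [-1.0, 0.06, -0.05], [-1.0, -0.09, -0.05], [-1.0, -0.25, -0.05], [-1.0, -0.41, -0.05], [-1.0, -0.6, -0.06], [-1.0, -0.83, -0.06], [-0.9, -1.0, -0.06], [-0.66, -1.0, -0.06], [-0.46, -1.0, -0.05], [-0.29, -1.0, -0.05], [-0.13, -1.0, -0.05], [0.02, -1.0, -0.05], [0.17, -1.0, -0.05], [0.2, -1.0, -0.05], [0.08, -0.4, -0.02], [0.0, 0.0, 0.0], [0.0, 0.0, 0.0], [0.0, 0.0, 0.0], [0.0, 0.0, 0.0], [0.0, 0.0, 0.0]] [-1.0, -1.0, -1.0, -1.0, -1.0, -1.0, -1.0, -1.0, -1.0, -1.0, -1.0, -1.0, -1.0, -1.0, -1.0, -1.0, -0.13, 0.0, 0.0, 0.0, 0.0, 0.0, 0.0, 0.0] end [ 0.5201 -0.1499  0.2701] -0.2623
```

Request:
play_rows(
  travel=[
    [-1,0.78,-0.06],
    [-1,0.56,-0.06],
    [-1,0.38,-0.05],
    [-1,0.21,-0.05],
    [-1,0.06,-0.05],
    [-1,-0.09,-0.05],
    [-1,-0.25,-0.05],
    [-1,-0.41,-0.05],
  ],
  twist=[-1,-1,-1,-1,-1,-1,-1,-1],
  fingers=1,
)

```text
t: 3.2
eef_pos: [0.3938, -0.4101, 0.2562]
ee_rot: [-3.141, -0.0, -1.477]
force: [0.1, 0.0, -1.4]
width: 0.0876
gripper_force: 0.0
```

Request:
play_rows(
  travel=[
    [-1,-0.6,-0.06],
    [-1,-0.83,-0.06],
    [-0.9,-1,-0.06],
    [-0.66,-1,-0.06],
    [-0.46,-1,-0.05],
    [-0.29,-1,-0.05],
    [-0.13,-1,-0.05],
    [0.02,-1,-0.05],
  ],
  twist=[-1,-1,-1,-1,-1,-1,-1,-1],
)

```text
t: 4.2
eef_pos: [0.4936, -0.204, 0.2673]
ee_rot: [-3.142, -0.0, -0.277]
force: [0.1, -0.3, 0.5]
width: 0.0877
gripper_force: 0.0
```

```bash
python3 -c "
from h import *
s=arm.get_state();print(s['eef_pos'],s['ee_rot'],s['t'],s['q'])
plan(.471,.278,.27,-.264,24)"
```

```text
[ 0.49357987 -0.20396383  0.26730881] [-3.14151709e+00 -4.12833297e-04 -2.76793716e-01] 4.2 [-2.45007939e-02  1.11750962e-01 -2.64407069e-01  3.21325411e-05
 -1.19421967e+00  1.31849161e+00]
[[-0.34, -1.0, -0.01], [-0.32, -1.0, -0.01], [-0.32, -1.0, -0.01], [-0.32, -1.0, -0.01], [-0.32, -1.0, 0.0], [-0.32, -1.0, -0.01], [-0.32, -1.0, 0.0], [-0.32, -1.0, -0.01], [-0.32, -1.0, 0.0], [-0.32, -1.0, -0.01], [-0.32, -1.0, 0.0], [-0.32, -1.0, -0.01], [-0.32, -1.0, 0.0], [-0.32, -1.0, -0.01], [-0.32, -1.0, 0.0], [-0.32, -1.0, -0.01], [-0.32, -1.0, 0.0], [-0.32, -1.0, -0.01], [-0.12, -0.37, 0.0], [0.0, 0.0, 0.0], [0.0, 0.0, 0.0], [0.0, 0.0, 0.0], [0.0, 0.0, 0.0], [0.0, 0.0, 0.0]] [-0.09, 0.0, 0.0, 0.0, 0.0, 0.0, 0.0, 0.0, 0.0, 0.0, 0.0, 0.0, 0.0, 0.0, 0.0, 0.0, 0.0, 0.0, 0.0, 0.0, 0.0, 0.0, 0.0, 0.0] end [0.471  0.2779 0.2701] -0.2633
```

Request:
play_rows(
  travel=[
    [-0.34,-1,-0.01],
    [-0.32,-1,-0.01],
    [-0.32,-1,-0.01],
    [-0.32,-1,0],
    [-0.32,-1,0],
    [-0.32,-1,0],
    [-0.32,-1,0],
    [-0.32,-1,0],
  ],
  twist=[-0.11,0,0,0,0,0,0,0],
)

```text
t: 5.2
eef_pos: [0.4838, 0.006, 0.268]
ee_rot: [-3.141, -0.0, -0.265]
force: [0.7, -0.3, -0.4]
width: 0.0879
gripper_force: 0.0
```

Request:
play_rows(
  travel=[
    [-0.32,-1,0],
    [-0.32,-1,0],
    [-0.32,-1,0],
    [-0.32,-1,0],
    [-0.32,-1,0],
    [-0.32,-1,0],
    [-0.32,-1,0],
    [-0.32,-1,0],
  ],
  twist=[0,0,0,0,0,0,0,0],
)

```text
t: 6.2
eef_pos: [0.4745, 0.2158, 0.268]
ee_rot: [-3.141, -0.0, -0.265]
force: [-0.4, -0.4, -0.7]
width: 0.0873
gripper_force: 0.0
```

Request:
play_rows(
  travel=[
    [-0.32,-1,0],
    [-0.32,-1,0],
    [-0.12,-0.3,0],
    [0,0,0],
  ],
  twist=[0,0,0,0],
)

```text
t: 6.7
eef_pos: [0.4712, 0.2758, 0.2676]
ee_rot: [3.141, 0.0, -0.265]
force: [0.5, -0.3, -0.4]
width: 0.0873
gripper_force: 0.0
```

```bash
python3 -c "
from h import *
s=arm.get_state();print(s['eef_pos'],s['ee_rot'],s['t'],s['q'])
plan(.471,.278,.148,-.264,8)
f=imaging.grab_frame('scene')
cv2.imwrite('pics/c1.png',cv2.resize(f['pixels'][50:210,240:430,::-1],None,fx=3.5,fy=3.5,interpolation=2))"
```

```text
[0.47115517 0.27579753 0.26761708] [ 3.14114752e+00  2.19368455e-04 -2.64508073e-01] 6.7 [ 8.88555321e-01  1.32396964e-01 -2.39519902e-01 -2.13784321e-05
 -1.19937531e+00  4.17740746e-01]
[[-0.01, -0.02, 1.0], [-0.01, -0.02, 1.0], [0.0, -0.02, 1.0], [-0.01, -0.01, 1.0], [0.0, -0.01, 0.78], [0.0, 0.0, 0.0], [0.0, 0.0, 0.0], [0.0, 0.0, 0.0]] [0.0, 0.0, 0.0, 0.0, 0.0, 0.0, 0.0, 0.0] end [0.471  0.2779 0.1481] -0.2645
```

View pics/c1.png

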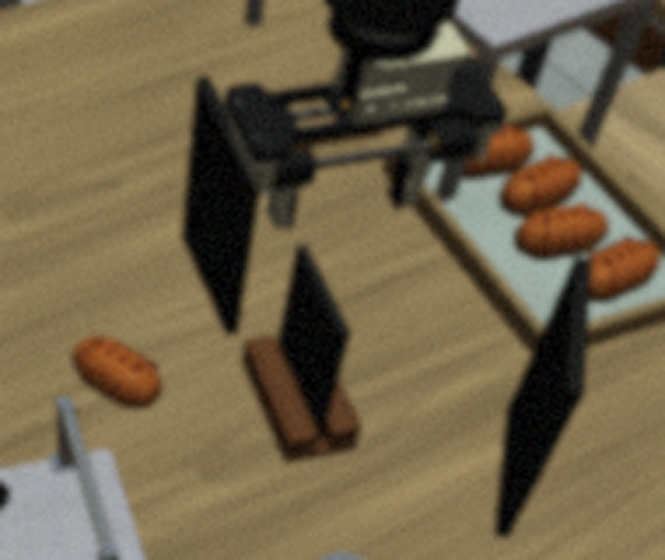

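The crop shows the open gripper above the smallest board in the brown holder (board at crop (315,330)). Both larger boards are clear of it. I descend, grip and lift.

Request:
play_rows(
  travel=[
    [0,-0.02,1],
    [0,-0.02,1],
    [0,-0.02,1],
    [0,-0.02,1],
    [0,0,0.7],
    [0,0,0],
  ],
  twist=[0,0,0,0,0,0],
)

```text
t: 7.5
eef_pos: [0.4714, 0.276, 0.1493]
ee_rot: [3.139, 0.001, -0.266]
force: [-0.6, -0.1, 0.0]
width: 0.0875
gripper_force: 0.0
```

Request:
play_rows(
  travel=[
    [0,0,0],
    [0,0,0],
    [0,0,0],
    [0,0,0],
    [0,0,0],
    [0,0,0],
  ],
  twist=[0,0,0,0,0,0],
  fingers=0,
  newtons=25,
)

```text
t: 8.25
eef_pos: [0.4718, 0.2774, 0.1503]
ee_rot: [-3.142, 0.0, -0.265]
force: [0.3, -0.5, -0.4]
width: 0.0332
gripper_force: 0.0
```

Request:
play_rows(
  travel=[
    [0,0,0],
    [0,0,0],
    [0,0,0],
    [0,0,0],
    [0,0,0],
  ],
  twist=[0,0,0,0,0],
)

```text
t: 8.88
eef_pos: [0.4718, 0.2774, 0.1503]
ee_rot: [-3.142, 0.0, -0.265]
force: [1.1, 0.9, -0.6]
width: 0.0104
gripper_force: 25.0
```

Request:
play_rows(
  travel=[
    [0,0,-0.3],
    [0,0,-0.7],
    [0,0,-1],
    [0,0,-1],
    [0,0,-1],
    [0,0,-1],
  ],
  twist=[0,0,0,0,0,0],
)

```text
t: 9.62
eef_pos: [0.4712, 0.2769, 0.2759]
ee_rot: [3.141, 0.001, -0.265]
force: [0.2, 0.5, -4.4]
width: 0.0095
gripper_force: 25.0
```

```bash
python3 - <<'E'
from h import *
s=arm.get_state();print(s['eef_pos'],s['ee_rot'],s['t'],s['force'],s['width'])
F={c:imaging.grab_frame(c) for c in("scene","top")}
p=s['eef_pos'];
u={c:proj(F[c],np.array([[p[0],p[1],p[2]-.07]]))[0] for c in F}
m={c:near("board",c,*u[c]) for c in F}
for c in F: print(c,u[c],m[c].sum())
V=[box(-55,55,-5,5,0,110)]
print(fit(V,[(F["scene"],m["scene"])],[p[0],p[1],-.265,p[2]-.142]))
E
```

```text
[0.47123186 0.27689365 0.275889  ] [ 3.14057898e+00  1.02221964e-03 -2.65490214e-01] 9.625 [ 0.23002886  0.4891937  -4.39264541] 0.009516879691455796
scene [334.27347926 120.89656787] 1042
top [158.00662425 190.70146953] 94
(array([ -4.94890102,   1.70774383,   2.82595079, -12.51483616]), np.float64(0.9153521060943604))
```

```bash
python3 -c "
from h import *
plan(.4976,-.0114,.277,-.266,16)"
```

```text
[[0.37, 1.0, -0.01], [0.37, 1.0, -0.01], [0.37, 1.0, -0.01], [0.37, 1.0, -0.01], [0.37, 1.0, -0.01], [0.37, 1.0, -0.01], [0.37, 1.0, -0.01], [0.38, 1.0, -0.01], [0.37, 1.0, 0.0], [0.38, 1.0, -0.01], [0.32, 0.86, 0.0], [0.0, 0.0, 0.0], [0.0, 0.0, 0.0], [0.0, 0.0, 0.0], [0.0, 0.0, 0.0], [0.0, 0.0, 0.0]] [0.0, 0.0, 0.0, 0.0, 0.0, 0.0, 0.0, 0.0, 0.0, 0.0, 0.0, 0.0, 0.0, 0.0, 0.0, 0.0] end [ 0.4975 -0.0113  0.2769] -0.2656
```

Request:
play_rows(
  travel=[
    [0.15,0.4,0],
    [0.37,1,0],
    [0.37,1,0],
    [0.37,1,0],
    [0.37,1,0],
    [0.37,1,0],
    [0.37,1,0],
    [0.37,1,0],
  ],
  twist=[0,0,0,0,0,0,0,0],
)

```text
t: 10.82
eef_pos: [0.4886, 0.0792, 0.2741]
ee_rot: [3.14, 0.002, -0.266]
force: [0.9, 0.5, -4.9]
width: 0.0097
gripper_force: 25.0
```

Request:
play_rows(
  travel=[
    [0.37,1,0],
    [0.37,1,0],
    [0.37,1,0],
    [0.37,1,0],
    [0.18,0.46,0],
    [0,0,0],
    [0,0,0],
  ],
  twist=[0,0,0,0,0,0,0],
)

```text
t: 11.7
eef_pos: [0.5, -0.0374, 0.2749]
ee_rot: [3.141, 0.001, -0.265]
force: [0.3, -0.6, -4.3]
width: 0.0099
gripper_force: 25.0
```

```bash
python3 - <<'E'
from h import *
s=arm.get_state();print(s['eef_pos'],s['ee_rot'],s['t'],s['force'],s['width'])
f=imaging.grab_frame("scene"); im=cv2.resize(f["pixels"][:,:,::-1],None,fx=5,fy=5,interpolation=2)
p=s['eef_pos']
for bs,q,col in((BOARD,[p[0],p[1],-.2655,p[2]-.1423],(0,255,0)),(STAT,[.506,.0195,-.266,0],(0,0,255))):
    for b in bs:
      g=((proj(f,pose(q)(b))+.5)*5).astype(int)
      for i in range(8):
        for j in(1,2,4):
          if not i&j: cv2.line(im,tuple(map(int,g[i])),tuple(map(int,g[i|j])),col,1)
cv2.imwrite("pics/c2.png",im[80*5:200*5,180*5:335*5][:590,:790])
plan(.4976,-.0114,.16,-.266,6)
E
```

```text
[ 0.50001932 -0.03735787  0.27493847] [ 3.14146372e+00  6.12121416e-04 -2.65345677e-01] 11.7 [ 0.29165295 -0.64983965 -4.31735228] 0.009905212815530733
[[-0.08, -0.21, 1.0], [-0.08, -0.21, 1.0], [-0.08, -0.21, 1.0], [-0.08, -0.21, 1.0], [-0.05, -0.13, 0.6], [0.0, 0.0, 0.0]] [0.01, 0.0, 0.0, 0.0, 0.0, 0.0] end [ 0.4976 -0.0113  0.1601] -0.2664
```

View pics/c2.png

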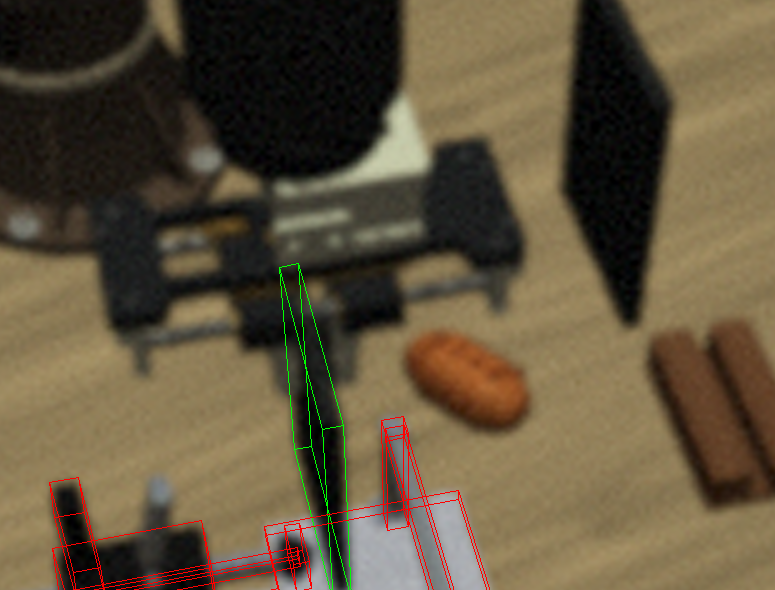

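```bash
python3 - <<'E'
from h import *
s=arm.get_state();p=s['eef_pos'];print(p)
F={c:imaging.grab_frame(c) for c in("scene","top")}
m={c:max([d["pixels"]&(render(F[c],[box(-75,75,-30,30,-20,150)],pose([p[0],p[1],-.2655,p[2]-.1423]))>.3) for d in models.silhouettes("board",c)],key=lambda a:a.sum()) for c in F}
print({c:m[c].sum() for c in m})
V=[box(-55,55,-5,5,0,125)]
print(fit(V,[(F["scene"],m["scene"])],[p[0],p[1],-.265],lambda q:pose([q[0],q[1],q[2],p[2]-.1423])))
print(fit(V,[(F["scene"],m["scene"])],[p[0],p[1],-.265,p[2]-.1423]))
r=render(F["scene"],BOARD,pose([p[0],p[1],-.265,p[2]-.1423]))>.5
for rr in(145,155,165,175,185,195): print(rr,np.where(m["scene"][rr])[0][[0,-1]] if m["scene"][rr].any() else None,np.where(r[rr])[0][[0,-1]] if r[rr].any() else None)
E
```

```text
[ 0.5001333  -0.03716377  0.27508049]
{'scene': np.int64(373), 'top': np.int64(71)}
(array([ 0.50123761, -0.03549611, -0.30823759]), np.float64(0.13595309853553772))
(array([ 0.48213483, -0.02659618, -0.3024823 ,  0.10169733]), np.float64(0.12148266285657883))
145 [241 242] [237 243]
155 [241 246] [238 245]
165 [238 248] [238 248]
175 [240 248] [240 248]
185 [243 248] [243 249]
195 [245 249] [245 249]
```

Request:
play_rows(
  travel=[
    [-0.18,-0.5,0],
    [-0.18,-0.47,0],
    [0,0,1],
    [0,0,1],
    [0,0,1],
    [0,0,1],
    [0,0,0.5],
    [0,0,0],
  ],
  twist=[0,0,0,0,0,0,0,0],
)

```text
t: 12.95
eef_pos: [0.4976, -0.0115, 0.1624]
ee_rot: [3.141, 0.001, -0.265]
force: [-0.8, -0.4, -3.3]
width: 0.0099
gripper_force: 25.0
```

Request:
play_rows(
  travel=[
    [0,0,0.14],
    [0,0,0.1],
    [0,0,0.08],
    [0,0,0],
  ],
  twist=[0,0,0,0],
)

```text
t: 13.45
eef_pos: [0.4979, -0.0119, 0.1549]
ee_rot: [3.142, -0.0, -0.265]
force: [-0.4, 0.6, -4.3]
width: 0.0097
gripper_force: 25.0
```

Now 2 to 3 mm above the plank, I lower in small steps until the force shows contact.

Request:
play_rows(
  travel=[
    [0,0,0.06],
    [0,0,0.04],
    [0,0,0],
  ],
  twist=[0,0,0],
)

```text
t: 13.82
eef_pos: [0.498, -0.0118, 0.1523]
ee_rot: [-3.142, -0.0, -0.265]
force: [-0.5, 0.9, -4.1]
width: 0.0096
gripper_force: 25.0
```

Request:
play_rows(
  travel=[
    [0,0,0.05],
    [0,0,0],
  ],
  twist=[0,0],
)

```text
t: 14.08
eef_pos: [0.4982, -0.0118, 0.1523]
ee_rot: [-3.141, -0.001, -0.265]
force: [-5.5, 0.4, 7.3]
width: 0.0101
gripper_force: 25.0
```

Request:
play_rows(
  travel=[
    [0,0,-0.06],
    [0,0,0],
    [0,0,0],
    [0,0,0],
  ],
  twist=[0,0,0,0],
  fingers=0.29,
)

```text
t: 14.58
eef_pos: [0.498, -0.0118, 0.1525]
ee_rot: [3.142, -0.0, -0.265]
force: [0.2, 0.5, 0.6]
width: 0.0251
gripper_force: 0.0
```

```bash
python3 - <<'E'
from h import *
s=arm.get_state();p=s['eef_pos'];print(p,s['force'],s['width'],s['t'])
f=imaging.grab_frame("scene")
d=[d["pixels"] for d in models.silhouettes("board","scene")]
r=render(f,BOARD,pose([.498,-.0118,-.265,.01]))>.5
m=max(d,key=lambda a:(a&r).sum()); print((m&~r).sum(),(r&~m).sum(),r.sum())
E
```

```text
[ 0.49798261 -0.01184514  0.15250346] [0.1742219  0.50432078 0.6444928 ] 0.025097392029762026 14.575
4 97 423
```

The board stands free. Now I tip it towards the rail (-tool y).

Request:
play_rows(
  travel=[
    [0,-0.15,0],
    [0,-0.15,0],
    [0,-0.15,0],
    [0,-0.15,0],
    [0,-0.15,0],
    [0,-0.15,0],
    [0,-0.15,0],
    [0,-0.15,0],
  ],
  twist=[0,0,0,0,0,0,0,0],
)

```text
t: 15.68
eef_pos: [0.5059, 0.0174, 0.1526]
ee_rot: [-3.142, -0.0, -0.265]
force: [0.2, -0.5, -0.4]
width: 0.0256
gripper_force: 0.2
```

Request:
play_rows(
  travel=[
    [0,-0.15,0],
    [0,-0.15,0],
    [0,-0.15,0],
    [0,-0.15,0],
    [0,0,0],
  ],
  twist=[0,0,0,0,0],
)

```text
t: 16.3
eef_pos: [0.5098, 0.0318, 0.1526]
ee_rot: [3.142, -0.0, -0.265]
force: [-0.3, -0.0, 0.4]
width: 0.0253
gripper_force: 0.0
```

```bash
cat >> h.py <<'E'
SX,SY,SA=.506,.0195,-.266
def leanpose(q): # station x, y of pivot(front bottom edge), dyaw, lean
    def T(b):
        l=np.array(b)-[0,.005,0]; l=l@Ro.from_euler("zx",[0,-q[3]]).as_matrix().T
        l=l@Ro.from_euler("z",q[2]).as_matrix().T+[q[0],q[1],.010]
        return pose([SX,SY,SA])(l)
    return T
E
python3 - <<'E'
from h import *
s=arm.get_state();p=s['eef_pos'];print(p,s['force'],s['width'],s['t'])
print("TCP station",Ro.from_euler("z",-SA).apply(p-[SX,SY,0]))
f=imaging.grab_frame("scene")
d=[d["pixels"] for d in models.silhouettes("board","scene")]
r=render(f,BOARD,leanpose([0,-.027,0,.3]))>.5
m=max(d,key=lambda a:(a&r).sum()); print((m&r).sum(),m.sum(),r.sum())
print(fit([box(-55,55,-5,5,0,125)],[(f,m)],[0,-.027,0,.3],leanpose,(.01,.01,.05,.1)))
cv2.imwrite("pics/c3.png",cv2.resize(f["pixels"][110:250,150:300,::-1],None,fx=4,fy=4,interpolation=2))
E
```

```text
[0.50982383 0.03182266 0.15257195] [-0.30537865 -0.02810942  0.39619783] 0.025257730154347853 16.3
TCP station [0.00045003 0.01289446 0.15257195]
705 713 892
(array([-0.00413431, -0.02788279, -0.06186231,  0.40008327]), np.float64(0.1401451677083969))
```

View pics/c3.png

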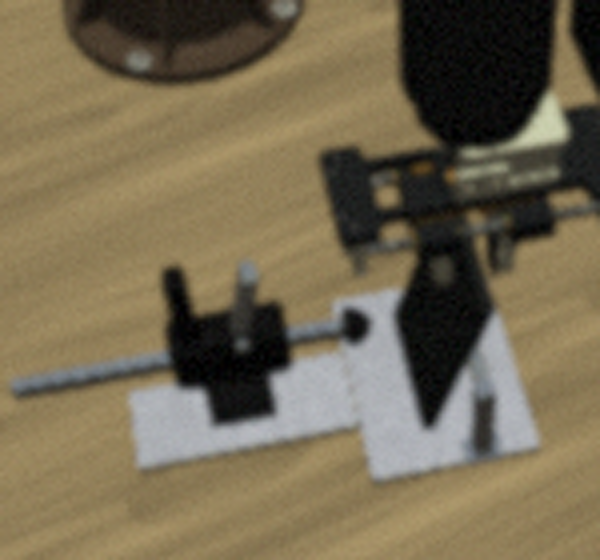

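The picture shows the board leaning on the rail, tip at crop (430,425), with the jaw behind it at (350,325). I open the fingers, rise and go over to the handle.

Request:
play_rows(
  travel=[
    [0,0,0],
    [0,0,0],
    [0,0,0],
    [0,0,-0.3],
    [0,0,-1],
    [0,0,-1],
    [0,0,-1],
    [0,0,-0.5],
  ],
  twist=[0,0,0,0,0,0,0,0],
  fingers=1,
)

```text
t: 17.4
eef_pos: [0.5103, 0.0318, 0.2494]
ee_rot: [-3.14, -0.002, -0.265]
force: [0.9, 0.5, -0.9]
width: 0.0869
gripper_force: 0.0
```

```bash
python3 - <<'E'
from h import *
s=arm.get_state();p=s['eef_pos'];print(p,s['force'],s['width'],s['t'])
F={c:imaging.grab_frame(c) for c in("scene","top")}
m={}
for c in F:
  r=render(F[c],BOARD,leanpose([0,-.027,0,.3]))>.5
  m[c]=max([d["pixels"] for d in models.silhouettes("board",c)],key=lambda a:(a&r).sum()); print(c,(m[c]&r).sum(),m[c].sum(),r.sum())
print(fit(BOARD,[(F["scene"],m["scene"])],[0,-.027,0,.3],leanpose,(.01,.01,.05,.1)))
t=pose([SX,SY,SA])(np.array([[0,-.181,.165]]))[0];plan(t[0],t[1],.24,SA,8)
E
```

```text
[0.51026578 0.03175113 0.2494172 ] [ 0.90534694  0.4599149  -0.93880036] 0.08692398561095378 17.4
scene 855 862 892
top 273 275 605
(array([-0.00163536, -0.02714918, -0.0096014 ,  0.30248737]), np.float64(0.006540150381624699))
[[0.0, 1.0, 0.04], [0.0, 1.0, 0.04], [0.0, 1.0, 0.03], [0.0, 1.0, 0.04], [0.0, 1.0, 0.03], [0.0, 1.0, 0.04], [0.0, 1.0, 0.03], [-0.01, 0.74, 0.03]] [0.0, 0.0, 0.0, 0.0, 0.0, 0.0, 0.0, 0.0] end [ 0.4583 -0.1551  0.24  ] -0.2655
```

The board leans 0.302 rad, square and centred. Going to the trigger.

Request:
play_rows(
  travel=[
    [0,1,0],
    [0,1,0],
    [0,1,0],
    [0,1,0],
    [0,1,0],
    [0,1,0],
    [0,1,0],
    [0,0.5,0],
  ],
  twist=[0,0,0,0,0,0,0,0],
)

```text
t: 18.6
eef_pos: [0.4597, -0.1502, 0.2465]
ee_rot: [3.141, 0.002, -0.266]
force: [0.8, 1.0, 0.1]
width: 0.0879
gripper_force: 0.0
```

```bash
python3 - <<'E'
from h import *
s=arm.get_state();p=s['eef_pos'];print(s['t'],Ro.from_euler("z",-SA).apply(p-[SX,SY,0]))
f=imaging.grab_frame("scene"); k=6; im=cv2.resize(f["pixels"][:,:,::-1],None,fx=k,fy=k,interpolation=2)
C=pose([SX,SY,SA])
for pt,col in(([0,-.2,.165],(0,0,255)),([0,-.138,.165],(0,255,0)),([0,-.192,.185],(255,0,255)),([0,-.163,.165],(255,255,0)),([0,p[1]*0-.176+.044,.23],(0,255,255)),([0,-.176-.044,.23],(0,255,255))):
  u=((proj(f,C(np.array([pt])))[0]+.5)*k).astype(int); cv2.circle(im,tuple(map(int,u)),4,col,-1)
cv2.imwrite("pics/c4.png",im[140*k:230*k,140*k:250*k])
E
```

```text
18.6 [-5.47875243e-05 -1.75899688e-01  2.46451931e-01]
```

View pics/c4.png

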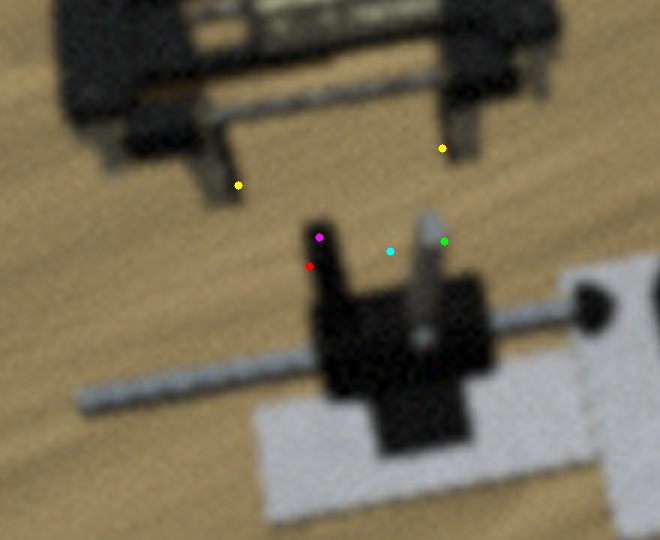

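The predicted handle, trigger and finger points fall on the picture. I descend slightly nearer the jaw, so that both fingers clear.

Request:
play_rows(
  travel=[
    [0,-0.24,0.2],
    [0,0,1],
    [0,0,1],
    [0,0,0.7],
    [0,0,0.36],
    [0,0,0],
  ],
  twist=[0,0,0,0,0,0],
)

```text
t: 19.4
eef_pos: [0.4621, -0.143, 0.1655]
ee_rot: [3.141, 0.001, -0.265]
force: [-1.0, 0.3, 0.3]
width: 0.0878
gripper_force: 0.0
```

Request:
play_rows(
  travel=[
    [0,0,0],
    [0,0.1,0],
    [0,0.15,0],
    [0,0.15,0],
    [0,0.06,0],
    [0,0,0],
    [0,0,0],
  ],
  twist=[0,0,0,0,0,0,0],
  fingers=0,
  newtons=18,
)

```text
t: 20.27
eef_pos: [0.4602, -0.1555, 0.1674]
ee_rot: [3.141, -0.003, -0.265]
force: [2.0, -3.7, 6.5]
width: 0.0407
gripper_force: 19.0
```

Request:
play_rows(
  travel=[
    [0,0,0],
    [0,0,0],
    [0,0,0],
    [0,0,0],
    [0,0,0],
    [0,0,0],
    [0,0,0],
    [0,0,0],
  ],
  twist=[0,0,0,0,0,0,0,0],
  fingers=1,
)

```text
t: 21.28
eef_pos: [0.4591, -0.1547, 0.1661]
ee_rot: [3.141, -0.0, -0.265]
force: [-0.1, 0.0, 0.2]
width: 0.0876
gripper_force: 0.1
```

Request:
play_rows(
  travel=[
    [0,0,0],
    [0,0,0],
    [0,0,0],
    [0,0,0],
    [0,0,0],
    [0,0,0],
    [0,0,0],
    [0,0,0],
  ],
  twist=[0,0,0,0,0,0,0,0],
  fingers=0,
)

```text
t: 22.28
eef_pos: [0.4599, -0.1554, 0.1669]
ee_rot: [3.141, -0.002, -0.265]
force: [0.8, -4.3, 4.7]
width: 0.041
gripper_force: 18.9
```

```bash
cat > j.py <<'E'
from h import *
s=arm.get_state();p=s['eef_pos'];y=Ro.from_euler("z",-SA).apply(p-[SX,SY,0]);print(s['t'],y.round(4),s['force'].round(1),s['width'],s['gripper_force'],"trigface",y[1]+s['width']/2)
f=imaging.grab_frame("scene");g=cv2.cvtColor(f["pixels"],cv2.COLOR_RGB2GRAY)
C=pose([SX,SY,SA]);q=proj(f,C(np.array([[0,v,.092] for v in np.arange(-.085,-.002,.004)])))
print([int(x) for x in cv2.remap(g,q[:,:1].astype(np.float32),q[:,1:].astype(np.float32),1).ravel()])
E
python3 j.py
```

```text
22.275 [ 0.0014 -0.1809  0.1669] [ 0.8 -4.3  4.7] 0.04099739508837809 18.905891161412 trigface -0.16035179310140038
[103, 97, 103, 106, 100, 87, 47, 21, 19, 13, 16, 16, 11, 13, 13, 17, 15, 13, 15, 10, 14]
```

Request:
play_rows(
  travel=[
    [0,0,0],
    [0,0,0],
    [0,0,0],
    [0,0,0],
    [0,0,0],
    [0,0,0],
    [0,0,0],
    [0,0,0],
  ],
  twist=[0,0,0,0,0,0,0,0],
  fingers=1,
)

```text
t: 23.32
eef_pos: [0.4591, -0.1547, 0.1661]
ee_rot: [3.142, -0.0, -0.265]
force: [0.4, 0.4, -0.2]
width: 0.0876
gripper_force: 0.1
```

Request:
play_rows(
  travel=[
    [0,0,0],
    [0,0,0],
    [0,0,0],
    [0,0,0],
    [0,0,0],
    [0,0,0],
    [0,0,0],
    [0,0,0],
  ],
  twist=[0,0,0,0,0,0,0,0],
  fingers=0,
)

```text
t: 24.32
eef_pos: [0.4599, -0.1553, 0.1669]
ee_rot: [3.141, -0.002, -0.265]
force: [0.5, -3.8, 5.6]
width: 0.041
gripper_force: 18.9
```

Request:
play_rows(
  travel=[
    [0,0,0],
    [0,0,0],
    [0,0,0],
    [0,0,0],
    [0,0,0],
    [0,0,0],
    [0,0,0],
    [0,0,0],
  ],
  twist=[0,0,0,0,0,0,0,0],
  fingers=1,
)

```text
t: 25.32
eef_pos: [0.4591, -0.1547, 0.1661]
ee_rot: [3.141, -0.0, -0.265]
force: [-0.8, 0.8, -0.2]
width: 0.0877
gripper_force: 0.1
```

Request:
play_rows(
  travel=[
    [0,0,0],
    [0,0,0],
    [0,0,0],
    [0,0,0],
    [0,0,0],
    [0,0,0],
    [0,0,0],
    [0,0,0],
  ],
  twist=[0,0,0,0,0,0,0,0],
  fingers=0,
)

```text
t: 26.32
eef_pos: [0.4599, -0.1554, 0.1669]
ee_rot: [3.141, -0.002, -0.265]
force: [0.7, -3.1, 5.2]
width: 0.0408
gripper_force: 18.9
```

```bash
python3 j.py
```

```text
26.325 [ 0.0014 -0.1808  0.1669] [ 0.7 -3.1  5.2] 0.0408145217844472 18.901633992791176 trigface -0.1604401225056047
[102, 95, 99, 102, 103, 96, 99, 105, 101, 94, 69, 32, 18, 15, 22, 12, 10, 11, 13, 11, 12]
```

Request:
play_rows(
  travel=[
    [0,0,0],
    [0,0,0],
    [0,0,0],
    [0,0,0],
    [0,0,0],
    [0,0,0],
    [0,0,0],
    [0,0,0],
  ],
  twist=[0,0,0,0,0,0,0,0],
  fingers=1,
)

```text
t: 27.38
eef_pos: [0.4591, -0.1547, 0.1661]
ee_rot: [3.142, -0.0, -0.265]
force: [-0.2, 0.2, -0.9]
width: 0.0878
gripper_force: 0.1
```

Request:
play_rows(
  travel=[
    [0,0,0],
    [0,0,0],
    [0,0,0],
    [0,0,0],
    [0,0,0],
    [0,0,0],
    [0,0,0],
    [0,0,0],
  ],
  twist=[0,0,0,0,0,0,0,0],
  fingers=0,
)

```text
t: 28.38
eef_pos: [0.4598, -0.1554, 0.1669]
ee_rot: [3.141, -0.002, -0.265]
force: [0.8, -3.5, 5.8]
width: 0.0409
gripper_force: 18.9
```

```bash
python3 j.py
```

```text
28.375 [ 0.0014 -0.1809  0.1669] [ 0.8 -3.5  5.8] 0.04094412452664587 18.896915931254625 trigface -0.16037874013282472
[103, 96, 102, 104, 102, 96, 101, 104, 101, 96, 104, 103, 77, 39, 17, 16, 16, 14, 18, 14, 14]
```

Request:
play_rows(
  travel=[
    [0,0,0],
    [0,0,0],
    [0,0,0],
    [0,0,0],
    [0,0,0],
    [0,0,0],
    [0,0,0],
    [0,0,0],
  ],
  twist=[0,0,0,0,0,0,0,0],
  fingers=1,
)

```text
t: 29.42
eef_pos: [0.4591, -0.1547, 0.1661]
ee_rot: [3.142, -0.0, -0.265]
force: [-0.2, 0.7, -0.8]
width: 0.0876
gripper_force: 0.1
```

Request:
play_rows(
  travel=[
    [0,0,0],
    [0,0,0],
    [0,0,0],
    [0,0,0],
    [0,0,0],
    [0,0,0],
    [0,0,0],
    [0,0,0],
  ],
  twist=[0,0,0,0,0,0,0,0],
  fingers=0,
)

```text
t: 30.42
eef_pos: [0.4605, -0.1531, 0.167]
ee_rot: [-3.138, -0.003, -0.265]
force: [-0.9, 12.6, 7.9]
width: 0.0457
gripper_force: 18.9
```

```bash
python3 j.py
```

```text
30.425 [ 0.0015 -0.1785  0.167 ] [-0.9 12.6  7.9] 0.045690800149334056 18.915689033456147 trigface -0.15561188779361193
[104, 97, 97, 104, 102, 99, 99, 104, 100, 96, 98, 105, 96, 72, 40, 20, 18, 17, 13, 13, 10]
```

The trigger has stalled early (46 mm across, against 41 mm before), so the jaw is on the board. I raise the grip slightly to 20 N, let it settle and verify.

Request:
play_rows(
  travel=[
    [0,-0.04,0],
    [0,0,0],
    [0,0,0],
    [0,0,0],
    [0,0,0],
    [0,0,0],
  ],
  twist=[0,0,0,0,0,0],
  fingers=0,
  newtons=20,
)

```text
t: 31.22
eef_pos: [0.4606, -0.1529, 0.1669]
ee_rot: [-3.14, -0.003, -0.265]
force: [0.8, 6.1, 5.7]
width: 0.0462
gripper_force: 21.1
```

```bash
python3 j.py; python3 - <<'E'
from h import *
F={c:imaging.grab_frame(c) for c in("scene","top")};c="scene"
r=render(F[c],BOARD,leanpose([0,-.027,0,.3]))>.5
m=max([d["pixels"] for d in models.silhouettes("board",c)],key=lambda a:(a&r).sum()); print((m&r).sum(),m.sum(),r.sum())
print(fit(BOARD,[(F[c],m)],[0,-.027,0,.3],leanpose,(.01,.01,.05,.1)))
cv2.imwrite("pics/c5.png",cv2.resize(F[c]["pixels"][110:240,140:300,::-1],None,fx=4,fy=4,interpolation=2))
E
```

```text
31.225 [ 0.0015 -0.1783  0.1669] [0.8 6.1 5.7] 0.04619244956912493 21.125443233177066 trigface -0.15521547882091896
[101, 96, 100, 106, 102, 96, 100, 104, 100, 99, 102, 107, 98, 72, 36, 15, 17, 15, 13, 18, 13]
776 791 892
(array([ 0.0019715 , -0.02665506, -0.025668  ,  0.28574029]), np.float64(0.07916929572820663))
```

View pics/c5.png

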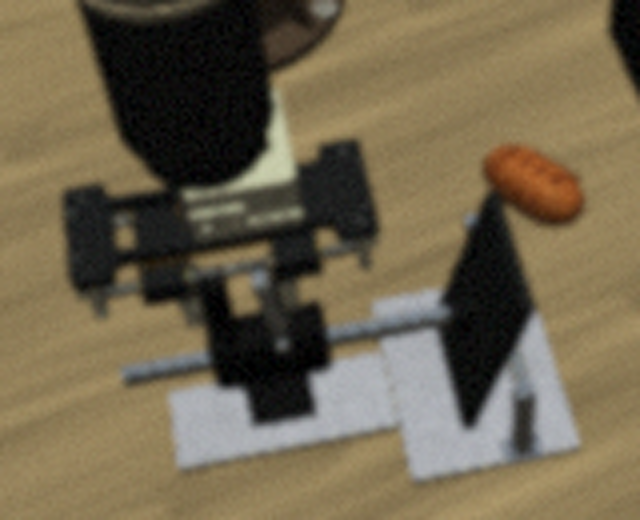

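The picture shows the jaw (crop (445,312)) pressing the board, which leans about 0.29 rad against the rail. The grip is steady at about 21 N, which should give about 16 N at the jaw, so I hand the job in.

```bash
python3 -c "
from station import arm
print(arm.job_done())"
```

```text
the job is handed in; nothing more can be done
None
```

I handed the job in at about 31 s of the 67 s, but the hand-in returned no verdict. At the last look the board leaned about 0.29 rad on the rail, square and centred, after six pumps. I was still squeezing the trigger with about 21 N, which should give about 16 N at the jaw.

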